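Turn the strainer insert home in its filter housing

ROBOT

A 6-joint arm with a two-finger parallel gripper is mounted at the origin on the work surface. World frame = base frame: x ahead of the robot, y to its left, z up, the work surface at z = 0. Lengths are in mm, angles in degrees, forces in N, time in s.
With the tool pointing down it reaches from about 275 to 750 mm from the base axis. Payload 10.2 kg.
Tool frame: the origin (TCP) lies midway between the tips of the shut fingers; the grasp point (between the pads) lies 19 mm behind it; z points along the fingers, y is the direction in which the jaws open and shut (so a half turn about z gives the same grasp; the last joint's range is limited). The gripper opens to 85 mm and grips with 20 to 120 N. Pads are 22 mm wide; open, the fingers measure 114 mm over their backs; the gripper's body (76 mm by 85 mm) begins 54 mm behind the grasp point. The pads swing forward as they close: fully open they stand 13 mm farther back than shut.
Start: joints at [-84.305, 17.928, 85.812, -0, 76.261, -12.8], TCP at [166.529, -497.895, 231.294] pointing down, gripper open.
Joint ranges: [-168.41, 168.41], [-55.51, 124.54], [10.69, 146.95], [-70.63, 250.63], [1, 178], [-165.06, 165.06]. Speed limits (degrees/s): [136.94, 136.94, 172.46, 180, 180, 180].

INTERFACE

Orientations are given as a 3x3 rotation matrix whose columns are the frame's x, y, z axes.
In Python, from rig import monitor, vision, ctrl, spotter gives the robot as it stands.
- The arm moves only by the tool jog_arm, never from a script. Its arguments are lists of equal length, an entry for each row: "twist": the turn, a rotation vector about the world's x, y, z in units of 5 degrees (1.0 is 5 degrees), a list of three; "translation": the shift along the world's x, y, z in cm, a list of three; "gripper": the finger opening in cm, from 0 to 8.54. A call has 1 to 20 rows; each row is the pose to reach, as a shift and turn from the pose measured when the call began; what a row does not reach only later rows make up. A row lasts 1/10 s, in which the tool goes at most 50 mm and 8.59 degrees, less where a joint would pass 70% of its speed; a pose out of reach is approached as far as the arm can. A call with a gripper value outside its range is refused whole. The fingers move at their own pace and stop on an object; "force" is the grip in N (left out, the last holds). Time passes only in rows, so rows that repeat a pose let the fingers close. It gives the time, the measured TCP pose, the force and the opening at its end, in the units of the state.
- monitor.observe(): the state, without advancing time (a new reading comes with each control period).
- vision.grab_frame(name): name is "side" or "top" or "wrist"; returns (picture, depth): 480x640x3 uint8, red, green, blue; 480x640 float32, mm along the optical axis (not along the pixel's ray), 0 where there is no reading.
- vision.camera_params(name): a dict with "vertical_fov" (degrees; the focal length in pixels is half the picture's height over the tangent of half this angle, whatever the lens; pixels are square), "cx", "cy" (the principal point, pixels), "R" (3x3) and "t" (3): a world point X has camera coordinates R X + t; the wrist camera has in their place "tool_from_camera" (4x4, takes a point from camera to tool coordinates, whose origin is the TCP and whose axes are the flange's). Camera axes: x right, y down, z forward; pixel columns grow to the right and rows downward; lengths in mm; the calibration is good to about 2 mm. A picture is of the moment at which its call begins: read the wrist's pose just before it. camera_params takes no time and is no camera call.
- ctrl.hand_in(): hands the job in, once; it reports no verdict.
Trained networks look in the newest picture that a camera, given by its name, has taken for a name from the list of things; names that differ only in an ending like _2 or _b are one class to them, and where a whole thing is asked for, a point or a joint stands for the part that bears it (a point fixed in the world has none). Each returns a list of dicts, best first, with "conf" (0 to 1); they miss things now and then, are a little off and sometimes report something else, mostly with a low value. They report only what shows in the picture. A call takes as long as a camera call.
- spotter.silhouettes(camera, query): "region" (480x640 bool, what is visible of it) and "uv" ([column, row] in pixels, amid what is visible of it).
The state is a dict: "t": time; "joint_pos": joint angles; "joint_vel": joint speeds; "joint_torque": joint torques, N m; "position": TCP position; "orientation": TCP orientation; "ft_force": force on the tool from outside, world axes, zero at the start; "ft_torque": the same for the moment, N m; "grip_width": finger opening in mm.
Only numpy, scipy, OpenCV 4.12 (cv2) and the standard library are available. Lean on these libraries where they do the work, as an engineer would, in place of code of your own. Each camera call takes 0.05 s, during which the arm holds its last target.

TASK

Lift the strainer insert out of the rinse box through the round port in its top and carry it to the filter housing. Set it into the bore with its two lugs resting on the rim well away from the two notches (some 30 degrees or more), then turn it by its handle under light pressure, without forcing it, until both lugs drop into the notches and it sits fully home, and let go. Leave the sample jar between them standing where it is.

Things in the scene. Friction and masses are not known exactly. Their poses are not given: they have to be found in the camera images.
- insert_mid (a point): steel strainer insert, loose, 90 mm tall, 0.25-0.5 kg: round plug 62 mm dia, 40 tall (lowest 10 tapers to 48 dia), two opposite lugs at its top along +x and -x: reach 50 mm from the axis, 16 wide, 10 thick; black bar handle on top. This point: on the axis, 45 mm above the underside, 15 above the lugs' underside; z up. Same after a half turn. Starts upright in the rinse box, at any yaw
- insert_handle (a point): the insert's upright bar handle, centre of the bar, on the axis 20 mm above insert_mid, same axes: 56 mm long along x (the lugs' direction), 14 thick along y, 50 tall; its top is 25 mm above this point, the lugs' upper side 25 mm below
- port (a point): rinse box, white sheet metal, fixed, 200 x 200 mm, 125 tall, with a round port 140 mm in diameter in its 8 mm thick top. This point: centre of the port at the top surface, z up. On a pedestal (90 mm across, its top 90 mm below this point) stands the insert, up to about 9 mm off-centre, the top of its handle level with the box's top
- seat (a point): rim of the filter housing, fixed: bore 66 mm in diameter, this point at its centre, level with the flat rim, 90 mm above the table; z up. Two notches in the rim along +x and -x: 21 mm wide, 10 deep, reaching 56 mm from the axis; they take the lugs either way round. insert_mid is 15 mm above this point with the lugs on the rim, 5 mm when fully home (lugs flush with the rim)
- housing: the whole filter housing, origin under its centre on the table, axes as seat: grey cylinder 124 mm in diameter, 90 tall, on a 150 mm square foot, pipe stubs along +y and -y at 42 mm height reaching 95 mm from the axis
- insert: the insert's underside centre, 45 mm below insert_mid, same axes
- jar_mid (a point): closed glass sample jar, 66 mm in diameter, 100 mm tall, loose, standing between the rinse box and the housing; this point is half-way up its axis

How it is judged:
By the outcome, as a careful person would: the job done as asked, in the order asked, and still so for the second after the job is handed in, with the robot touching nothing.
It also fails if it takes over 54 s, if anything falls off the work surface, if the arm or the gripper's body presses on something with over 40 N, if the wrist force passes 120 N, or if a joint passes its speed limit or range.

## Working session

There is one attempt and no reset: what is moved stays moved. The work goes in short steps, Python scripts to look and compute and a tool call to move; the robot and the scene stay as the last step left them, time stands still between calls to the robot, and variables do not carry over. Pictures are saved under pics/ and viewed, and the job is handed in when it is done.

Besides the shell and the picture viewer there is one more tool, called after ">>>" by a JSON object that holds its "api" and its "payload", one argument or row to a line. jog_arm: Moves the arm, as the interface text tells. Its arguments: {"type":"object","properties":{"twist":{"type":"array"},"translation":{"type":"array"},"gripper":{"type":"array"},"force":{"type":"number"}},"required":["twist","translation","gripper"]}

```bash
ls; mkdir -p pics; python3 - <<'E'
from rig import monitor, vision, ctrl, spotter
import cv2,numpy as np
s=monitor.observe(); print({k:np.round(v,3).tolist() for k,v in s.items()})
for n in ["side","top","wrist"]:
    p,d=vision.grab_frame(n); cv2.imwrite(f"pics/{n}0.png",p[:,:,::-1]); np.save(f"pics/{n}0d.npy",d)
    print(n,vision.camera_params(n))
E
```

```text
pics
{'t': 0.0, 'joint_pos': [-84.306, 17.96, 85.855, -0.001, 76.262, -12.798], 'joint_vel': [0.036, -0.049, 0.019, 0.018, 0.013, 0.113], 'joint_torque': [-0.0, -41.227, -25.974, -0.0, 0.004, -0.0], 'position': [166.489, -497.613, 230.719], 'orientation': [[0.948, 0.317, -0.0], [0.317, -0.948, 0.001], [0.0, -0.001, -1.0]], 'ft_force': [-0.632, -0.567, -0.859], 'ft_torque': [0.049, 0.014, 0.003], 'grip_width': 85.194}
side {'vertical_fov': 46.327103743074254, 'cx': 320.8009476144963, 'cy': 233.1382312134446, 'R': array([[-0.71673186, -0.69695092,  0.02355534],
       [-0.36577755,  0.34697114, -0.86360744],
       [ 0.59371898, -0.62759099, -0.50361427]]), 't': array([350.40861678, 268.66831927, 788.61964813])}
top {'vertical_fov': 46.41494666949348, 'cx': 317.52850441724144, 'cy': 246.16247582753894, 'R': array([[-5.51165592e-03, -9.99984282e-01, -1.02782024e-03],
       [-9.94592112e-01,  5.58853027e-03, -1.03707754e-01],
       [ 1.03711868e-01,  4.50660444e-04, -9.94607282e-01]]), 't': array([  9.67887542, 488.99008107, 871.56510327])}
wrist {'vertical_fov': 69.19534737989531, 'cx': 321.4682509059857, 'cy': 237.97162188979104, 'tool_from_camera': array([[-8.64487791e-04, -9.62529250e-01, -2.71176502e-01,
         6.81292426e+01],
       [ 9.99999243e-01, -5.94715744e-04, -1.07699538e-03,
        -1.89901495e-01],
       [ 8.75366616e-04, -2.71177227e-01,  9.62529036e-01,
        -1.42712881e+02],
       [ 0.00000000e+00,  0.00000000e+00,  0.00000000e+00,
         1.00000000e+00]])}
```

View pics/side0.png

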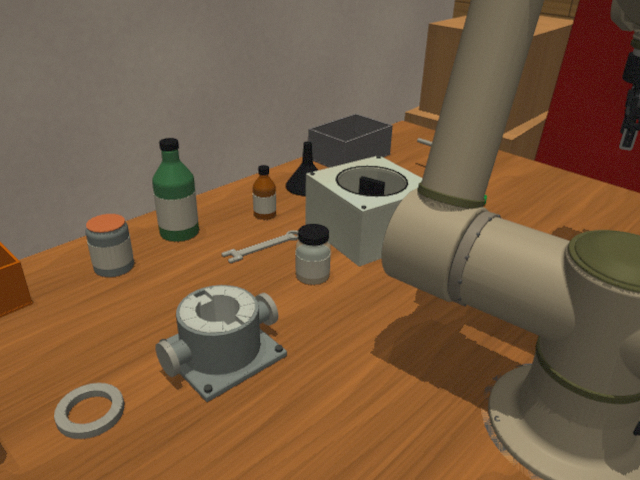

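View pics/top0.png

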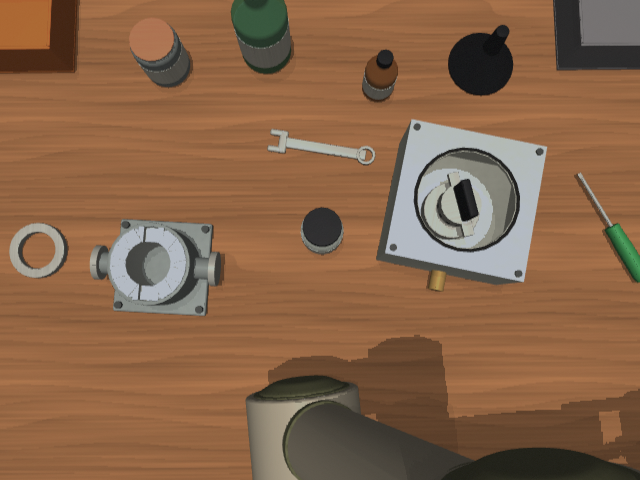

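View pics/wrist0.png

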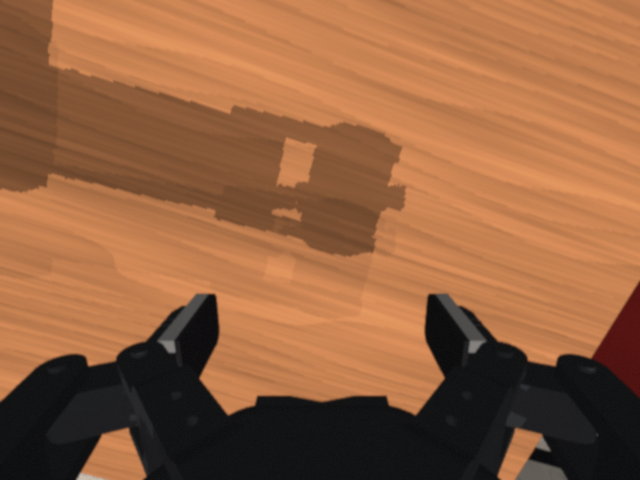

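```bash
cat > h.py <<'E'
import numpy as np, cv2
from rig import monitor, vision, ctrl, spotter
def K(c):
    f=240/np.tan(np.radians(c["vertical_fov"]/2)); return f,c["cx"],c["cy"]
def pose(c,s=None):
    """cam->world R,t"""
    if "R" in c: return c["R"].T,-c["R"].T@c["t"]
    T=c["tool_from_camera"];R=np.array(s["orientation"])
    return R@T[:3,:3],R@T[:3,3]+np.array(s["position"])
def cloud(c,d,s=None):
    f,cx,cy=K(c); v,u=np.mgrid[0:480,0:640]
    P=np.stack([(u-cx)/f*d,(v-cy)/f*d,d],-1); R,t=pose(c,s)
    W=P@R.T+t; W[d<=0]=np.nan; return W
def proj(c,X,s=None):
    f,cx,cy=K(c);R,t=pose(c,s);p=(np.atleast_2d(X)-t)@R
    return np.c_[p[:,0]/p[:,2]*f+cx,p[:,1]/p[:,2]*f+cy]
E
python3 - <<'E'
from h import *
c=vision.camera_params("top");d=np.load("pics/top0d.npy");W=cloud(c,d);im=cv2.imread("pics/top0.png")
print("table",np.nanmedian(W[320:345,100:240,2]))
z=W[...,2]
m=np.zeros_like(z,bool);m[140:255,410:525]=1
box=(abs(z[110:290,370:560]-125)<4); print("box top",np.nanmedian(z[110:290,370:560][box]))
dark=(im.max(2)<50)&m&(z>110); print(dark.sum(),np.nanmean(W[dark],0),np.nanmedian(z[dark]))
cv2.imwrite("pics/zz.png",cv2.resize(np.vstack([np.nan_to_num(np.clip(z[100:310]*1.8,0,255)).astype(np.uint8)]),(800,262)))
big=cv2.resize(im[205:325,80:230],(750,600),interpolation=cv2.INTER_CUBIC);cv2.imwrite("pics/hous.png",big)
big=cv2.resize(im[135:260,400:530],(624,600),interpolation=cv2.INTER_CUBIC);cv2.imwrite("pics/port.png",big)
for q in ["insert_handle","insert","jar_mid","housing","port","seat"]:
    r=spotter.silhouettes("top",q)
    for x in r[:2]:
        w=W[x["region"]];print(q,x["conf"],x["uv"],x["region"].sum(),np.round(np.nanmedian(w,0)), np.round(np.nanpercentile(w[:,2],95)))
E
```

```text
table 0.7623373402719835
box top 125.93772402683715
1153 [ 545.04127452 -207.88824085  126.01424807] 126.76278980437428
insert_handle 0.87 [460.2, 204.8] 1867 [ 544. -205.   77.] 126.0
insert 0.77 [456.3, 205.5] 1797 [ 544. -205.   77.] 126.0
jar_mid 0.89 [325.2, 233.0] 1592 [504.   2. 100.] 103.0
housing 0.84 [156.9, 266.8] 9859 [455. 253.  60.] 92.0
port 0.67 [474.4, 215.1] 19782 [ 546. -213.  125.] 128.0
seat 0.92 [157.8, 266.0] 9912 [456. 252.  60.] 92.0
```

```bash
cat > m.py <<'E'
from h import *
from scipy.optimize import least_squares
c=vision.camera_params("top");d=np.load("pics/top0d.npy");W=cloud(c,d);im=cv2.imread("pics/top0.png");z=W[...,2]
def circ(P):
    r=least_squares(lambda p:np.hypot(*(P-p[:2]).T)-p[2],[*P.mean(0),60],loss="soft_l1");return r.x,np.std(r.fun)
# handle
m=np.zeros_like(z,bool);m[170:235,445:485]=1
hd=(im.max(2)<50)&m&(z>120)
n,l,st,_=cv2.connectedComponentsWithStats(hd.astype(np.uint8));k=1+np.argmax(st[1:,4]);P=W[l==k][:,:2].astype(np.float32)
print("handle",len(P),cv2.minAreaRect(P),np.median(W[l==k][:,2]))
# port: hole mask in top plane -> contour
top=((abs(z-126)<5)&(im.min(2)>120)).astype(np.uint8);top[:, :370]=0
cs,h=cv2.findContours(top,cv2.RETR_CCOMP,cv2.CHAIN_APPROX_NONE)
i=max([i for i in range(len(cs)) if h[0][i][3]>=0],key=lambda i:cv2.contourArea(cs[i]))
def onplane(uv,Z):
    f,cx,cy=K(c);R,t=pose(c);r=np.c_[(uv[:,0]-cx)/f,(uv[:,1]-cy)/f,np.ones(len(uv))]@R.T
    return (t+r*((Z-t[2])/r[:,2])[:,None])[:,:2]
print("port",circ(onplane(cs[i][:,0].astype(float),125)))
o=max([i for i in range(len(cs)) if h[0][i][3]<0],key=lambda i:cv2.contourArea(cs[i]))
print("box",cv2.minAreaRect(onplane(cs[o][:,0].astype(float),125).astype(np.float32)))
# rim
rim=(abs(z-91)<5).astype(np.uint8);rim[:, 240:]=0;rim[:200]=0;rim[330:]=0
cs,h=cv2.findContours(rim,cv2.RETR_CCOMP,cv2.CHAIN_APPROX_NONE)
o=max(range(len(cs)),key=lambda i:cv2.contourArea(cs[i]))
x,s=circ(onplane(cs[o][:,0].astype(float),90));print("rim",x,s)
D=np.hypot(W[...,0]-x[0],W[...,1]-x[1]);A=np.degrees(np.arctan2(W[...,1]-x[1],W[...,0]-x[0]))
low=(D>38)&(D<54)&(z<86)&(z>60)
print("notch px",low.sum())
for sgn in (1,-1):
    a=low&(np.sign(W[...,0]-x[0])==sgn);print(sgn,a.sum(),np.median(A[a]),np.nanmean(W[a],0))
E
python3 m.py
```

```text
handle 372 ((547.0536499023438, -211.0536346435547), (55.50310516357422, 13.739620208740234), 13.140146255493164) 125.31761347964516
port (array([ 545.79265749, -207.30155088,   76.88941445]), np.float64(0.42413729558787033))
box ((545.2810668945312, -207.17897033691406), (200.2110137939453, 200.19979858398438), 77.7865982055664)
rim [457.86849292 258.14590036  60.99105219] 0.49071546064776317
notch px 285
1 139 0.10763806191616915 [503.42396044 258.18748738  81.29846826]
-1 146 167.22643338348257 [412.5217651  263.92157462  80.93372715]
```

View pics/hous.png

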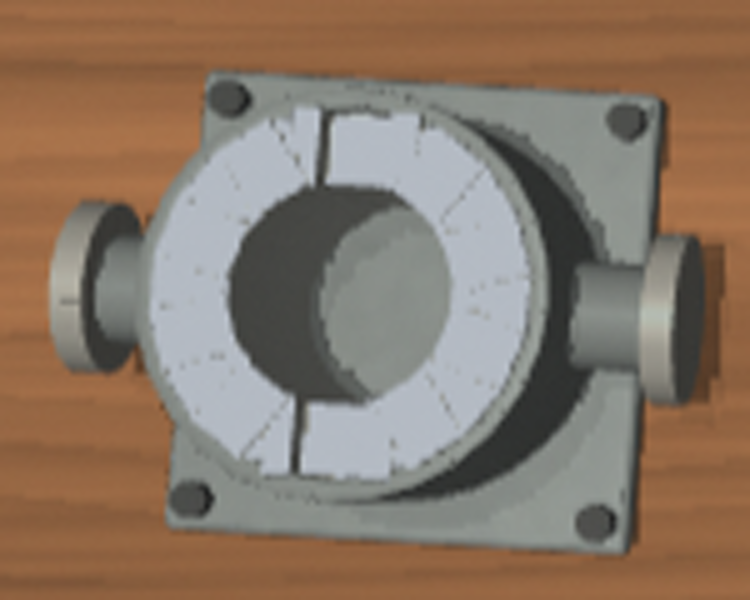

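View pics/port.png

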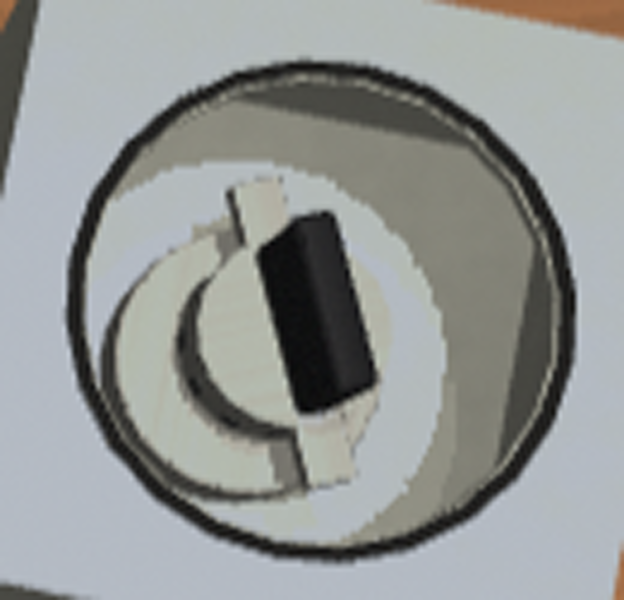

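>>> {"api": "jog_arm", "payload": {
  "twist": [
    [0, 0, 0],
    [0, 0, 0],
    [0, 0, 0],
    [0, 0, 0],
    [0, 0, 0],
    [0, 0, 0],
    [0, 0, 0],
    [0, 0, 0],
    [0, 0, 0],
    [0, 0, 0],
    [0, 0, 0],
    [0, 0, 0],
    [0, 0, 0],
    [0, 0, 0],
    [0, 0, 0],
    [0, 0, 0],
    [0, 0, 0],
    [0, 0, 0],
    [0, 0, 0],
    [0, 0, 0]
  ],
  "translation": [
    [1.6, 4.2, 0],
    [3.2, 8.4, 0],
    [4.9, 12.6, 0],
    [6.5, 16.8, 0],
    [8.1, 21, 0],
    [9.7, 25.2, 0],
    [11.3, 29.4, 0],
    [12.9, 33.6, 0],
    [14.6, 37.8, 0],
    [16.2, 42, 0],
    [17.8, 46.2, 0],
    [19.4, 50.4, 0],
    [21, 54.6, 0],
    [22.6, 58.8, 0],
    [24.3, 63, 0],
    [25.9, 67.2, 0],
    [27.5, 71.4, 0],
    [29.1, 75.6, 0],
    [29.1, 75.6, 0],
    [29.1, 75.6, 0]
  ],
  "gripper": [8.5, 8.5, 8.5, 8.5, 8.5, 8.5, 8.5, 8.5, 8.5, 8.5, 8.5, 8.5, 8.5, 8.5, 8.5, 8.5, 8.5, 8.5, 8.5, 8.5]
}}

```text
t: 2.45
position: [457.3, 258.5, 230.8]
orientation: [[0.948, 0.319, -0.001], [0.319, -0.948, -0.0], [-0.001, 0.0, -1.0]]
ft_force: [-0.2, -0.6, 0.9]
grip_width: 84.8
```

```bash
python3 - <<'E'
from h import *
s=monitor.observe();p,d=vision.grab_frame("wrist");cv2.imwrite("pics/w1.png",p[:,:,::-1]);np.save("pics/w1d.npy",d)
import pickle;pickle.dump(s,open("pics/w1s.pkl","wb"))
c=vision.camera_params("wrist");W=cloud(c,d,s);z=W[...,2]
print("table",np.nanmedian(z[z<20]),"rim",np.nanmedian(z[abs(z-90)<4]))
E
```

```text
table 0.04756990814922801 rim 89.560274766086
```

View pics/w1.png

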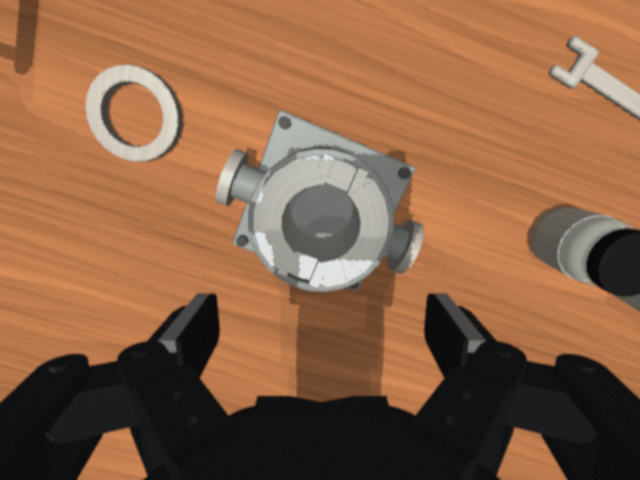

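```bash
cat > m2.py <<'E'
from h import *
import pickle
from scipy.optimize import least_squares
def circ(P):
    r=least_squares(lambda p:np.hypot(*(P-p[:2]).T)-p[2],[*P.mean(0),50],loss="soft_l1");return r.x,np.std(r.fun)
def seat(cam,d,s=None,c0=(458,258)):
    c=vision.camera_params(cam);W=cloud(c,d,s);z=W[...,2]
    D=np.hypot(W[...,0]-c0[0],W[...,1]-c0[1])
    rim=((abs(z-90)<4)&(D<75)).astype(np.uint8)
    cs,h=cv2.findContours(rim,cv2.RETR_CCOMP,cv2.CHAIN_APPROX_NONE)
    o=max(range(len(cs)),key=lambda i:cv2.contourArea(cs[i]))
    i=max([i for i in range(len(cs)) if h[0][i][3]>=0],key=lambda i:cv2.contourArea(cs[i]))
    def onp(uv,Z):
        f,cx,cy=K(c);R,t=pose(c,s);r=np.c_[(uv[:,0]-cx)/f,(uv[:,1]-cy)/f,np.ones(len(uv))]@R.T
        return (t+r*((Z-t[2])/r[:,2])[:,None])[:,:2]
    for k,n in ((o,"outer"),(i,"inner")):
        print(cam,n,circ(onp(cs[k][:,0].astype(float),90)))
    x=circ(onp(cs[o][:,0].astype(float),90))[0]
    D=np.hypot(W[...,0]-x[0],W[...,1]-x[1])
    low=(D>38)&(D<54)&(z<86)&(z>70)
    a=[np.nanmean(W[low&(sg*(W[...,0]-x[0])>20)],0) for sg in (1,-1)]
    v=a[0]-a[1];print("notches",a,low.sum(),"angle",np.degrees(np.arctan2(v[1],v[0])))
    foot=(z>5)&(z<30)&(np.maximum(abs(W[...,0]-x[0]),abs(W[...,1]-x[1]))<85)
    print("foot z",np.nanmedian(z[foot]),cv2.minAreaRect(W[foot][:,:2].astype(np.float32)))
if __name__=="__main__":
    seat("top",np.load("pics/top0d.npy"))
    seat("wrist",np.load("pics/w1d.npy"),pickle.load(open("pics/w1s.pkl","rb")))
    seat("side",np.load("pics/side0d.npy"))
E
python3 m2.py
```

```text
top outer (array([457.86849292, 258.14590036,  60.99105219]), np.float64(0.49071546064239036))
top inner (array([457.86106095, 258.39691495,  34.66166169]), np.float64(8.794493957155387))
notches [array([503.42396044, 258.18748738,  81.29846826]), array([412.5217651 , 263.92157462,  80.93372715])] 285 angle -3.609420834694299
foot z 13.026878698916562 ((457.70074462890625, 260.83819580078125), (166.94821166992188, 163.7598876953125), 0.09339430928230286)
wrist outer (array([457.93362419, 260.11907514,  60.74044776]), np.float64(0.2548679393388963))
wrist inner (array([458.13880727, 260.1252055 ,  34.17735013]), np.float64(8.48907634417169))
notches [array([503.34905856, 256.4693    ,  80.08654761]), array([412.46055456, 262.1737673 ,  80.00577218])] 895 angle -3.591364451774382
foot z 12.018083858514956 ((457.8234558105469, 259.97430419921875), (170.31936645507812, 149.50367736816406), 86.59595489501953)
side outer (array([454.85616612, 263.05993213,  62.24134041]), np.float64(1.130743215877053))
side inner (array([455.38626932, 262.48749998,  32.90404109]), np.float64(8.635133524169659))
notches [array([498.19304426, 254.08435415,  81.18673104]), array([413.47386515, 259.47698164,  82.39616117])] 117 angle -3.6421329813896715
foot z 13.870146636805998 ((449.9333190917969, 257.44403076171875), (160.6231689453125, 160.8616485595703), 85.0148696899414)
```

>>> {"api": "jog_arm", "payload": {
  "twist": [
    [0, 0, -0.1],
    [0, 0, -0.2],
    [0, 0, -0.3],
    [0, 0, -0.4],
    [0, 0, -0.5],
    [0, 0, -0.6],
    [0, 0, -0.7],
    [0, 0, -0.8],
    [0, 0, -0.9],
    [0, 0, -1.0],
    [0, 0, -1.1],
    [0, 0, -1.1],
    [0, 0, -1.1],
    [0, 0, -1.1],
    [0, 0, -1.1]
  ],
  "translation": [
    [0.7, -3.9, 0],
    [1.5, -7.8, 0],
    [2.2, -11.7, 0],
    [3.0, -15.6, 0],
    [3.7, -19.5, 0],
    [4.5, -23.5, 0],
    [5.2, -27.4, 0],
    [6.0, -31.3, 0],
    [6.7, -35.2, 0],
    [7.5, -39.1, 0],
    [8.2, -43.0, 0],
    [9.0, -47.0, 0],
    [9.0, -47.0, 0],
    [9.0, -47.0, 0],
    [9.0, -47.0, 0]
  ],
  "gripper": [5, 5, 5, 5, 5, 5, 5, 5, 5, 5, 5, 5, 5, 5, 5],
  "force": 60
}}

```text
t: 4.0
position: [546.7, -211.8, 231.4]
orientation: [[0.974, 0.225, -0.0], [0.225, -0.974, -0.0], [-0.0, 0.0, -1.0]]
ft_force: [0.6, -0.1, 0.1]
grip_width: 49.6
```

```bash
cat > m3.py <<'E'
from h import *
from m2 import circ
s=monitor.observe();p,d=vision.grab_frame("wrist");cv2.imwrite("pics/w2.png",p[:,:,::-1]);np.save("pics/w2d.npy",d)
c=vision.camera_params("wrist");W=cloud(c,d,s);z=W[...,2];im=p
print(s["t"],s["position"],s["orientation"][1])
D=np.hypot(W[...,0]-546,W[...,1]+209)
hd=(im.max(2)<60)&(D<40)&(z>118)&(z<132)
n,l,st,_=cv2.connectedComponentsWithStats(hd.astype(np.uint8));k=1+np.argmax(st[1:,4]);m=l==k
print("handle",m.sum(),cv2.minAreaRect(W[m][:,:2].astype(np.float32)),np.median(W[m][:,2]))
lug=(abs(z-75)<4)&(D<60);P=W[lug]
print("top of plug/lugs",lug.sum(),P.mean(0),cv2.minAreaRect(P[:,:2].astype(np.float32)))
E
python3 m3.py
```

```text
4.0 [ 546.72510331 -211.79339032  231.41991443] [ 2.24941916e-01 -9.74372162e-01 -1.53881358e-04]
handle 1197 ((547.90869140625, -210.8582000732422), (54.23393249511719, 12.219766616821289), 12.58997631072998) 124.76225124987349
top of plug/lugs 3097 [ 552.82289926 -209.49147201   74.96434252] ((546.8587646484375, -210.66441345214844), (93.60260009765625, 61.33641815185547), 41.555511474609375)
```

View pics/w2.png

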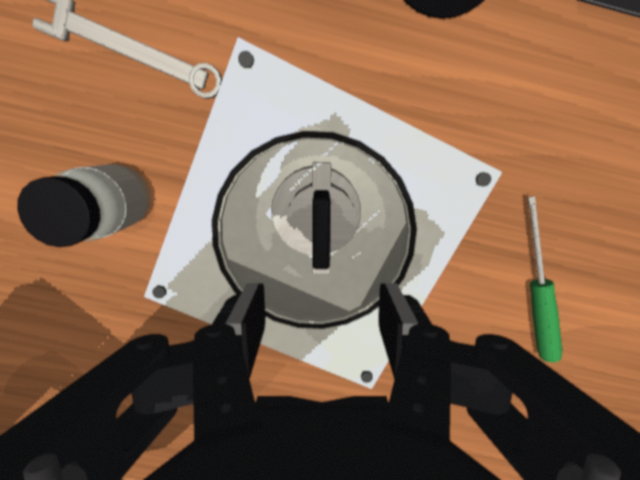

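>>> {"api": "jog_arm", "payload": {
  "twist": [
    [0, 0, 0],
    [0, 0, 0],
    [0, 0, 0],
    [0, 0, 0],
    [0, 0, 0],
    [0, 0, 0],
    [0, 0, 0],
    [0, 0, 0],
    [0, 0, 0],
    [0, 0, 0],
    [0, 0, 0],
    [0, 0, 0],
    [0, 0, 0]
  ],
  "translation": [
    [0.1, 0.1, -2.5],
    [0.1, 0.1, -5],
    [0.1, 0.1, -7.5],
    [0.1, 0.1, -10],
    [0.1, 0.1, -12],
    [0.1, 0.1, -13.5],
    [0.1, 0.1, -14.6],
    [0.1, 0.1, -14.6],
    [0.1, 0.1, -14.6],
    [0.1, 0.1, -14.6],
    [0.1, 0.1, -14.6],
    [0.1, 0.1, -14.6],
    [0.1, 0.1, -14.6]
  ],
  "gripper": [5, 5, 5, 5, 5, 5, 5, 5, 1, 1, 1, 1, 1],
  "force": 80
}}

```text
t: 5.35
position: [548.4, -210.8, 86.6]
orientation: [[0.974, 0.225, 0.001], [0.225, -0.974, -0.001], [0.001, 0.002, -1.0]]
ft_force: [-1.2, 0.3, 5.9]
grip_width: 13.3
```

>>> {"api": "jog_arm", "payload": {
  "twist": [
    [0, 0, 0],
    [0, 0, 0],
    [0, 0, 0],
    [0, 0, 0],
    [0, 0, 0],
    [0, 0, 0],
    [0, 0, 0],
    [0, 0, 0],
    [0, 0, 0]
  ],
  "translation": [
    [0, 0, 0],
    [0, 0, 0.5],
    [0, 0, 2],
    [0, 0, 4],
    [0, 0, 7],
    [0, 0, 10],
    [0, 0, 13],
    [0, 0, 13],
    [0, 0, 13]
  ],
  "gripper": [1, 1, 1, 1, 1, 1, 1, 1, 1]
}}

```text
t: 6.25
position: [548.1, -210.6, 215.7]
orientation: [[0.974, 0.226, 0.0], [0.226, -0.974, -0.001], [0.0, 0.001, -1.0]]
ft_force: [0.4, 0.6, -3.6]
grip_width: 13.3
```

```bash
python3 - <<'E'
from h import *
s=monitor.observe();print(s["position"],s["ft_force"],s["grip_width"])
p,d=vision.grab_frame("wrist");cv2.imwrite("pics/w3.png",p[:,:,::-1])
p2,d2=vision.grab_frame("side");cv2.imwrite("pics/s3.png",p2[:,:,::-1])
np.save("pics/w3d.npy",d)
E
```

```text
[ 548.07711921 -210.6026921   215.66327078] [ 0.40671049  0.56487002 -3.60623084] 13.266553870855947
```

View pics/w3.png

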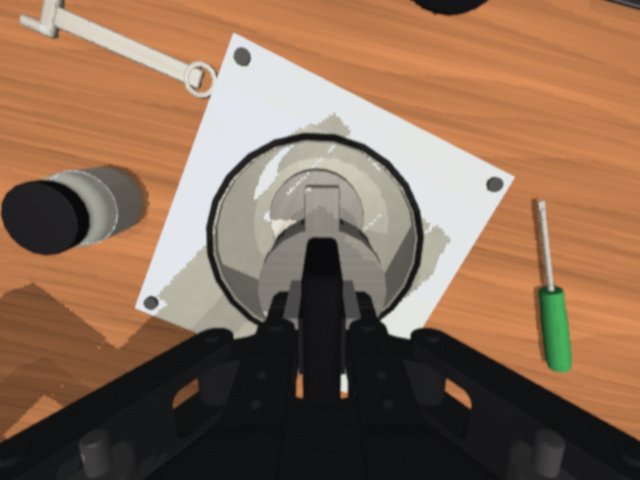

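View pics/s3.png

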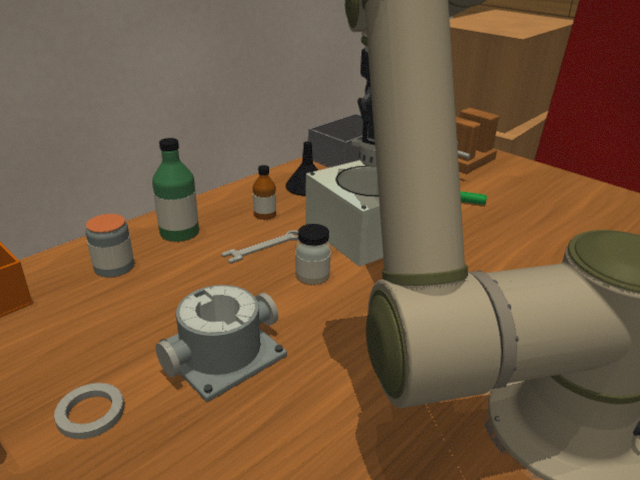

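```bash
python3 - <<'E'
from h import *
from m2 import circ
c=vision.camera_params("wrist");d=np.load("pics/w3d.npy");s=dict(orientation=np.eye(3),position=np.zeros(3))
W=cloud(c,d,s)
m=(W[...,2]>5)&(W[...,2]<18)&(np.hypot(W[...,0],W[...,1])<60);m[:175]=0
P=W[m];print(m.sum(),np.median(P[:,2]))
L=P[P[:,0]>36];print("lug end x",np.percentile(L[:,0],[95,99,100]),"y",L[:,1].min(),L[:,1].max(),"z",np.median(L[:,2]),L[L[:,0]<40][:,2].mean(),L[L[:,0]>45][:,2].mean())
A=np.linalg.lstsq(np.c_[P[:,:2],np.ones(len(P))],P[:,2],rcond=None)[0];print("tilt slopes",A)
# lug edge yaw
for a,b in((36,40),(40,44),(44,48)):
    q=P[(P[:,0]>a)&(P[:,0]<b)];print(a,q[:,1].min(),q[:,1].max())
D=P[(P[:,0]<30)]
# outer contour of the disk
B=[]
for x in np.arange(0,29,1.5):
    q=D[abs(D[:,0]-x)<.75]
    if len(q)>3:B+= [[q[q[:,1].argmax(),0],q[:,1].max()],[q[q[:,1].argmin(),0],q[:,1].min()]]
print(circ(np.array(B)))
E
```

```text
6412 11.552620572962397
lug end x [48.28501021 48.44137176 48.64077393] y -8.15687219487997 7.686673906045458 z 11.647530943035832 11.598474070968685 12.230780395137028
tilt slopes [5.99310562e-03 8.21016658e-04 1.15054969e+01]
36 -7.73973929204244 7.686673906045458
40 -8.15687219487997 7.6181307997643
44 -8.127366610984478 7.566419645290811
(array([-1.20083838, -0.22789304, 30.51630776]), np.float64(0.15205489241734332))
```

>>> {"api": "jog_arm", "payload": {
  "twist": [
    [0, 0, 0.3],
    [0, 0, 0.7],
    [0, 0, 1.0],
    [0, 0, 1.3],
    [0, 0, 1.7],
    [0, 0, 2.0],
    [0, 0, 2.4],
    [0, 0, 2.7],
    [0, 0, 3.0],
    [0, 0, 3.4],
    [0, 0, 3.7],
    [0, 0, 4.0],
    [0, 0, 4.4],
    [0, 0, 4.7],
    [0, 0, 4.7],
    [0, 0, 4.7],
    [0, 0, 4.7]
  ],
  "translation": [
    [-0.4, 2.0, 0],
    [-1.1, 6.0, 0],
    [-1.8, 9.5, 0],
    [-2.5, 13.0, 0],
    [-3.1, 16.5, 0],
    [-3.8, 20.0, 0],
    [-4.5, 23.6, 0],
    [-5.1, 27.1, 0],
    [-5.8, 30.6, 0],
    [-6.5, 34.2, 0],
    [-7.1, 37.7, 0],
    [-7.8, 41.2, 0],
    [-8.4, 44.4, 0],
    [-8.8, 46.4, 0],
    [-8.9, 47.1, 0],
    [-8.9, 47.1, 0],
    [-8.9, 47.1, 0]
  ],
  "gripper": [1, 1, 1, 1, 1, 1, 1, 1, 1, 1, 1, 1, 1, 1, 1, 1, 1]
}}

```text
t: 8.05
position: [458.8, 259.7, 213.9]
orientation: [[0.804, 0.594, -0.003], [0.594, -0.804, -0.001], [-0.003, -0.001, -1.0]]
ft_force: [-0.7, 0.9, -3.4]
grip_width: 13.3
```

```bash
cat > look.py <<'E'
from h import *
import sys
n=sys.argv[1]
s=monitor.observe();R=np.array(s["orientation"]);print(s["t"],np.round(s["position"],2),"yaw",np.degrees(np.arctan2(R[1,0],R[0,0])),np.round(s["ft_force"],1),np.round(s["ft_torque"],2),s["grip_width"],np.round(s["joint_pos"],1))
for c in sys.argv[2:]:
    p,d=vision.grab_frame(c);cv2.imwrite(f"pics/{c}{n}.png",p[:,:,::-1]);np.save(f"pics/{c}{n}d.npy",d)
E
python3 look.py 4 wrist top side
python3 - <<'E'
from h import *
im=cv2.imread("pics/side4.png");cv2.imwrite("pics/side4c.png",cv2.resize(im[180:420,100:420],(800,600)))
E
```

```text
8.05 [458.79 259.74 213.89] yaw 36.46754453467248 [-0.7  0.9 -3.4] [-0.03  0.02  0.01] 13.252333669413385 [16.8 19.1 86.9  0.  74.2 70.3]
```

View pics/wrist4.png

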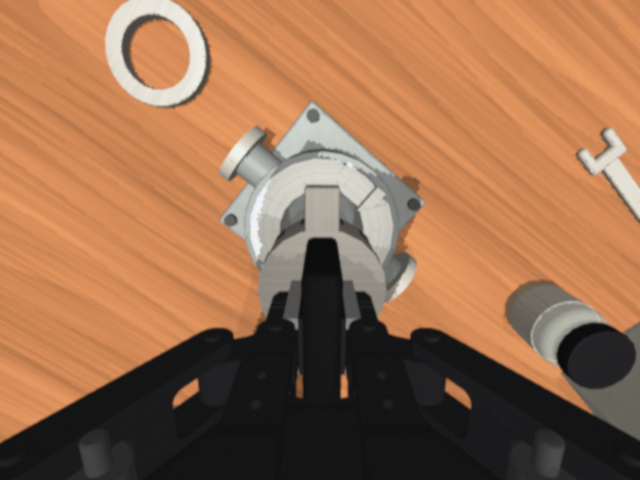

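View pics/side4c.png

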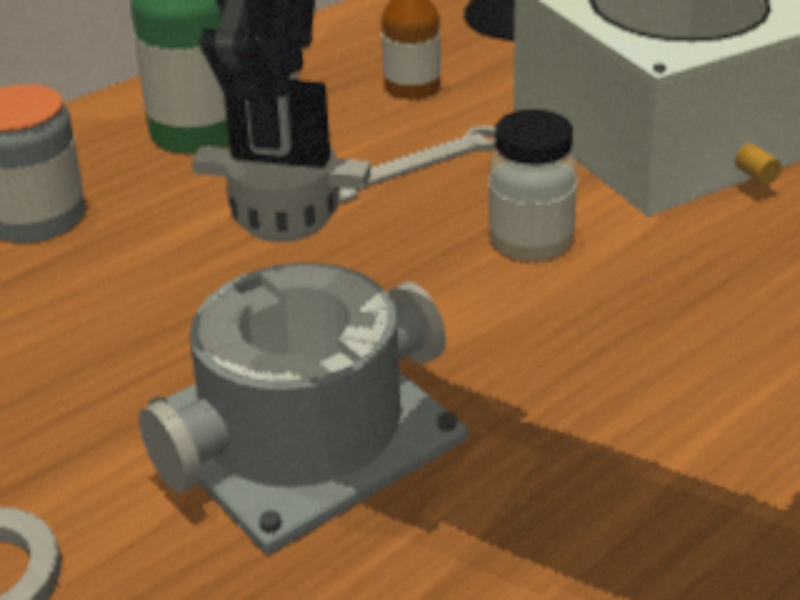

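```bash
python3 - <<'E'
from h import *
from scipy.optimize import least_squares
c=vision.camera_params("wrist");d=np.load("pics/wrist4d.npy");s=monitor.observe();W=cloud(c,d,s);z=W[...,2]
m=(abs(z-90)<4)&(np.hypot(W[...,0]-458,W[...,1]-259.7)<75);P=W[m][:,:2]
h=cv2.convexHull(P.astype(np.float32))[:,0]
a=np.degrees(np.arctan2(h[:,1]-259.7,h[:,0]-458));r=np.hypot(h[:,0]-458,h[:,1]-259.7)
k=r>58
f=least_squares(lambda p:np.hypot(*(h[k]-p).T)-60.9,[458,259.7],loss="soft_l1");print(k.sum(),f.x,np.std(f.fun),a[k].min(),a[k].max())
# insert in world
q=(z>192)&(z<210)&(np.hypot(W[...,0]-458,W[...,1]-259.7)<60)
R=np.array(s["orientation"]);T=(W[q]-s["position"])@R
print("lug end",T[:,0].max(),np.median(T[:,2]))
E
```

```text
51 [458.14695365 260.48758587] 0.35311529393841995 -87.61299 160.27214
lug end 48.69054852915568 11.591478986762803
```

>>> {"api": "jog_arm", "payload": {
  "twist": [
    [0, 0, 0],
    [0, 0, 0],
    [0, 0, 0],
    [0, 0, 0],
    [0, 0, 0],
    [0, 0, 0]
  ],
  "translation": [
    [0, 0.1, -2],
    [0, 0.1, -4],
    [0, 0.1, -6],
    [0, 0.1, -7.2],
    [0, 0.1, -7.4],
    [0, 0.1, -7.4]
  ],
  "gripper": [1, 1, 1, 1, 1, 1]
}}

```text
t: 8.8
position: [459.3, 260.5, 140.8]
orientation: [[0.805, 0.594, -0.002], [0.594, -0.805, -0.0], [-0.001, -0.001, -1.0]]
ft_force: [0.3, -0.1, -3.7]
grip_width: 13.1
```

```bash
python3 look.py 5 side; python3 - <<'E'
from h import *
im=cv2.imread("pics/side5.png");cv2.imwrite("pics/side5c.png",cv2.resize(im[200:380,120:360],(800,600)))
E
```

```text
8.8 [459.31 260.54 140.76] yaw 36.42199509066198 [ 0.3 -0.1 -3.7] [-0.    0.    0.03] 13.109846794470842 [16.8 23.4 92.4  0.  64.3 70.4]
```

View pics/side5c.png

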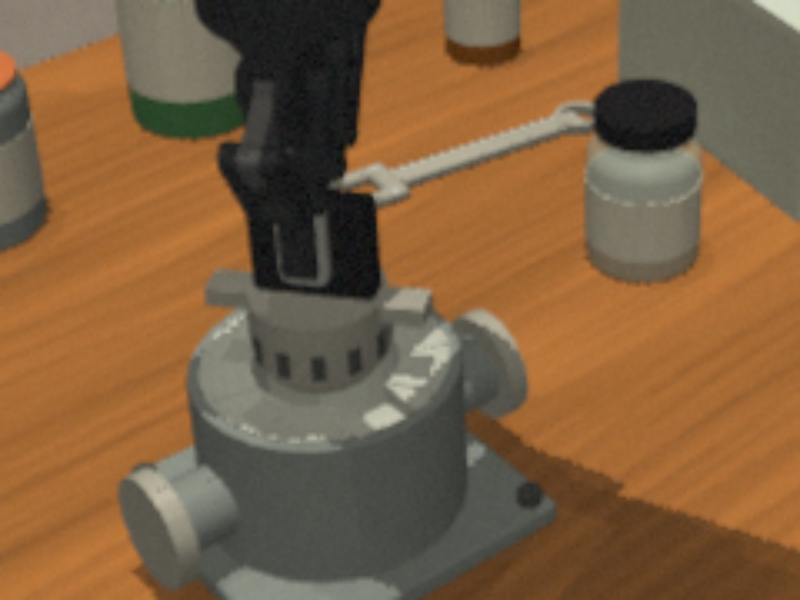

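>>> {"api": "jog_arm", "payload": {
  "twist": [
    [0, 0, 0],
    [0, 0, 0],
    [0, 0, 0],
    [0, 0, 0],
    [0, 0, 0],
    [0, 0, 0]
  ],
  "translation": [
    [0, 0, -0.3],
    [0, 0, -0.6],
    [0, 0, -0.9],
    [0, 0, -1.1],
    [0, 0, -1.3],
    [0, 0, -1.3]
  ],
  "gripper": [1, 1, 1, 1, 1, 1]
}}

```text
t: 9.45
position: [459.4, 260.6, 127.9]
orientation: [[0.805, 0.594, -0.001], [0.594, -0.805, -0.0], [-0.001, -0.001, -1.0]]
ft_force: [0.2, 0.1, -3.5]
grip_width: 13.1
```

>>> {"api": "jog_arm", "payload": {
  "twist": [
    [0, 0, 0],
    [0, 0, 0],
    [0, 0, 0],
    [0, 0, 0],
    [0, 0, 0],
    [0, 0, 0],
    [0, 0, 0]
  ],
  "translation": [
    [0, 0, -0.3],
    [0, 0, -0.6],
    [0, 0, -0.9],
    [0, 0, -1.1],
    [0, 0, -1.3],
    [0, 0, -1.45],
    [0, 0, -1.45]
  ],
  "gripper": [1, 1, 1, 1, 1, 1, 1]
}}

```text
t: 10.15
position: [459.3, 260.6, 113.2]
orientation: [[0.805, 0.594, -0.001], [0.594, -0.805, -0.0], [-0.001, -0.001, -1.0]]
ft_force: [0.5, 0.1, -3.7]
grip_width: 12.9
```

>>> {"api": "jog_arm", "payload": {
  "twist": [
    [0, 0, 0],
    [0, 0, 0],
    [0, 0, 0],
    [0, 0, 0]
  ],
  "translation": [
    [0, 0, -0.07],
    [0, 0, -0.14],
    [0, 0, -0.2],
    [0, 0, -0.2]
  ],
  "gripper": [1, 1, 1, 1]
}}

```text
t: 10.55
position: [459.3, 260.6, 111.6]
orientation: [[0.805, 0.594, -0.001], [0.594, -0.805, -0.0], [-0.001, -0.001, -1.0]]
ft_force: [-2.6, -1.6, 1.1]
grip_width: 13.5
```

>>> {"api": "jog_arm", "payload": {
  "twist": [
    [0, 0, 0],
    [0, 0, 0],
    [0, 0, 0]
  ],
  "translation": [
    [0, 0, -0.03],
    [0, 0, -0.06],
    [0, 0, -0.06]
  ],
  "gripper": [1, 1, 1]
}}

```text
t: 10.85
position: [459.3, 260.6, 111.5]
orientation: [[0.805, 0.594, -0.001], [0.594, -0.805, -0.0], [-0.001, -0.0, -1.0]]
ft_force: [-4.7, -2.3, 6.3]
grip_width: 13.2
```

```bash
python3 look.py 6 side top; python3 - <<'E'
from h import *
im=cv2.imread("pics/side6.png");a=cv2.resize(im[200:380,120:360],(800,600));cv2.imwrite("pics/side6c.png",a)
E
```

```text
10.85 [459.33 260.6  111.49] yaw 36.43344481385521 [-4.7 -2.3  6.3] [-0.26  0.59 -0.  ] 13.198272832408804 [16.8 25.5 94.1  0.  60.4 70.4]
```

View pics/side6c.png

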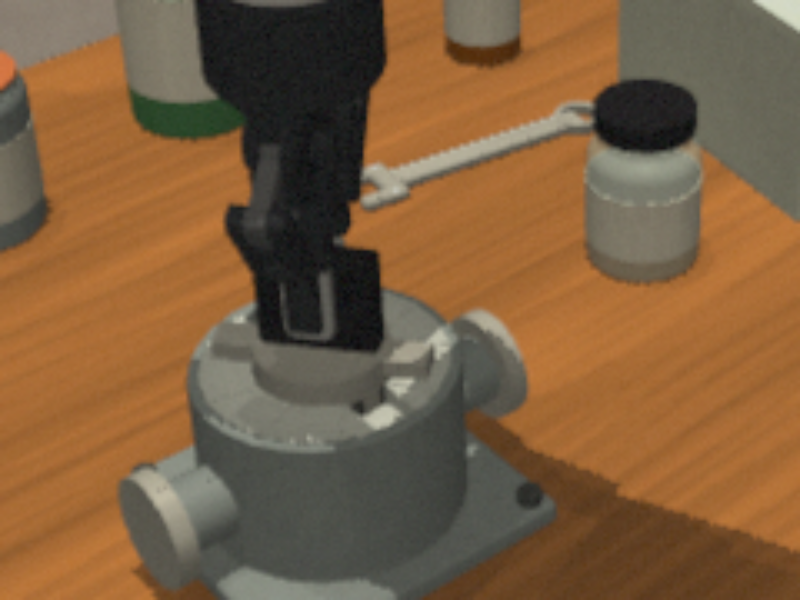

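>>> {"api": "jog_arm", "payload": {
  "twist": [
    [0, 0, -0.5],
    [0, 0, -1.0],
    [0, 0, -1.5],
    [0, 0, -2.0],
    [0, 0, -2.5],
    [0, 0, -3.0],
    [0, 0, -3.5],
    [0, 0, -3.5]
  ],
  "translation": [
    [0, 0, -0.05],
    [0, 0, -0.05],
    [0, -0.02, -0.05],
    [0, -0.03, -0.05],
    [0, -0.03, -0.05],
    [0, -0.04, -0.05],
    [0.01, -0.04, -0.05],
    [0.01, -0.04, -0.05]
  ],
  "gripper": [1, 1, 1, 1, 1, 1, 1, 1]
}}

```text
t: 11.75
position: [460.0, 260.4, 111.5]
orientation: [[0.946, 0.324, 0.001], [0.324, -0.946, 0.001], [0.001, -0.001, -1.0]]
ft_force: [0.2, 0.5, 4.0]
grip_width: 13.2
```

>>> {"api": "jog_arm", "payload": {
  "twist": [
    [0, 0, -0.5],
    [0, 0, -1.0],
    [0, 0, -1.5],
    [0, 0, -2.0],
    [0, 0, -2.5],
    [0, 0, -3.0],
    [0, 0, -3.0]
  ],
  "translation": [
    [0, 0, -0.06],
    [-0.01, 0, -0.06],
    [-0.02, -0.01, -0.06],
    [-0.03, -0.02, -0.06],
    [-0.03, -0.03, -0.06],
    [-0.03, -0.04, -0.06],
    [-0.03, -0.04, -0.06]
  ],
  "gripper": [1, 1, 1, 1, 1, 1, 1]
}}

```text
t: 12.45
position: [460.2, 260.3, 111.4]
orientation: [[0.998, 0.069, 0.002], [0.069, -0.998, 0.001], [0.003, -0.001, -1.0]]
ft_force: [0.3, 1.0, 5.0]
grip_width: 12.9
```

```bash
python3 look.py 7 wrist
```

```text
12.45 [460.19 260.28 111.42] yaw 3.930405590897591 [0.3 1.  5. ] [ 0.11  0.06 -0.18] 12.897998375881514 [ 16.8  25.5  94.2   0.   60.2 102.8]
```

View pics/wrist7.png

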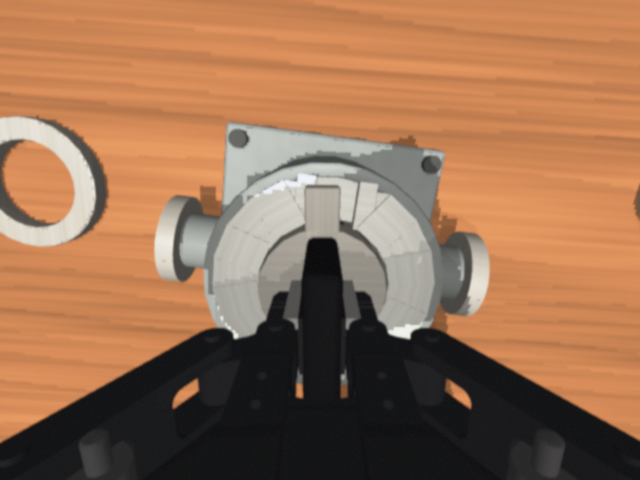

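>>> {"api": "jog_arm", "payload": {
  "twist": [
    [0, 0, -0.2],
    [0, 0, -0.4],
    [0, 0, -0.6],
    [0, 0, -0.8],
    [0, 0, -1.0],
    [0, 0, -1.2],
    [0, 0, -1.4],
    [0, 0, -1.5],
    [0, 0, -1.5]
  ],
  "translation": [
    [-0.02, 0, -0.06],
    [-0.04, -0.01, -0.06],
    [-0.06, -0.02, -0.06],
    [-0.06, -0.03, -0.06],
    [-0.06, -0.03, -0.06],
    [-0.06, -0.04, -0.06],
    [-0.06, -0.04, -0.06],
    [-0.06, -0.04, -0.06],
    [-0.06, -0.04, -0.06]
  ],
  "gripper": [1, 1, 1, 1, 1, 1, 1, 1, 1]
}}

```text
t: 13.4
position: [459.4, 259.7, 110.5]
orientation: [[0.998, -0.062, 0.002], [-0.062, -0.998, 0.001], [0.002, -0.001, -1.0]]
ft_force: [-0.8, -0.9, -2.9]
grip_width: 13.0
```

>>> {"api": "jog_arm", "payload": {
  "twist": [
    [0, 0, 0],
    [0, 0, 0],
    [0, 0, 0],
    [0, 0, 0],
    [0, 0, 0],
    [0, 0, 0]
  ],
  "translation": [
    [0, 0, -0.1],
    [0, 0, -0.2],
    [0, 0, -0.35],
    [0, 0, -0.5],
    [0, 0, -0.6],
    [0, 0, -0.6]
  ],
  "gripper": [1, 1, 1, 1, 1, 1]
}}

```text
t: 14.0
position: [459.3, 259.6, 104.3]
orientation: [[0.998, -0.062, 0.001], [-0.062, -0.998, 0.0], [0.001, -0.001, -1.0]]
ft_force: [-0.6, 0.1, -3.3]
grip_width: 13.3
```

>>> {"api": "jog_arm", "payload": {
  "twist": [
    [0, 0, 0],
    [0, 0, 0],
    [0, 0, 0],
    [0, 0, 0],
    [0, 0, 0],
    [0, 0, 0]
  ],
  "translation": [
    [0, 0, -0.1],
    [0, 0, -0.18],
    [0, 0, -0.25],
    [0, 0, -0.29],
    [0, 0, -0.32],
    [0, 0, -0.32]
  ],
  "gripper": [1, 1, 1, 1, 1, 1]
}}

```text
t: 14.6
position: [459.3, 259.6, 101.5]
orientation: [[0.998, -0.062, 0.002], [-0.062, -0.998, 0.0], [0.002, -0.001, -1.0]]
ft_force: [-2.4, -1.2, 3.3]
grip_width: 13.3
```

```bash
python3 look.py 8 wrist side; python3 - <<'E'
from h import *
im=cv2.imread("pics/side8.png");a=cv2.resize(im[200:380,120:360],(800,600));cv2.imwrite("pics/side8c.png",a)
E
```

```text
14.6 [459.3  259.64 101.5 ] yaw -3.5348159427170467 [-2.4 -1.2  3.3] [-0.22  0.46  0.01] 13.281427254523367 [ 16.7  26.2  94.8  -0.   58.9 110.3]
```

View pics/side8c.png

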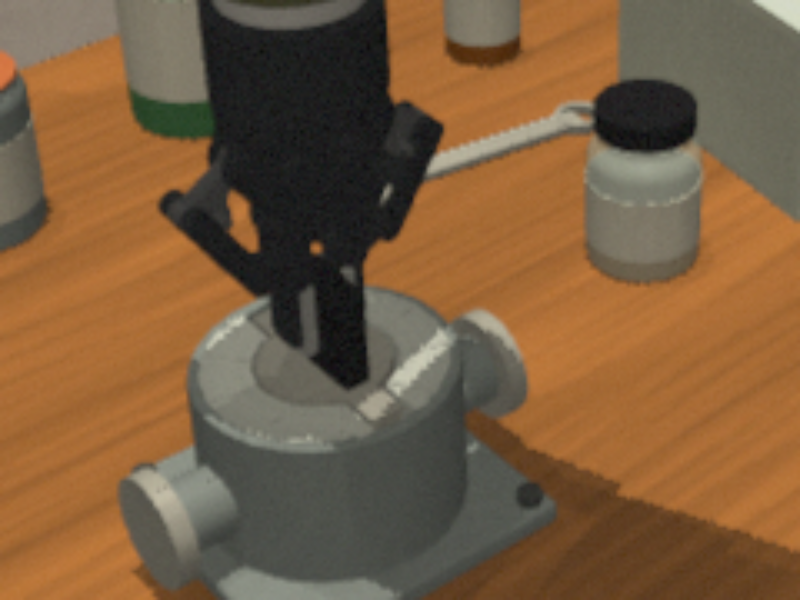

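>>> {"api": "jog_arm", "payload": {
  "twist": [
    [0, 0, 0],
    [0, 0, 0],
    [0, 0, 0],
    [0, 0, 0],
    [0, 0, 0],
    [0, 0, 0],
    [0, 0, 0],
    [0, 0, 0],
    [0, 0, 0],
    [0, 0, 0],
    [0, 0, 0],
    [0, 0, 0],
    [0, 0, 0]
  ],
  "translation": [
    [0, 0, 0],
    [0, 0, 0],
    [0, 0, 0],
    [0, 0, 0],
    [0, 0, 0],
    [0, 0, 1],
    [0, 0, 3],
    [0, 0, 6],
    [0, 0, 9],
    [0, 0, 12],
    [0, 0, 14],
    [0, 0, 14],
    [0, 0, 14]
  ],
  "gripper": [4, 4, 4, 4, 4, 4, 4, 4, 4, 4, 4, 4, 4]
}}

```text
t: 16.0
position: [459.1, 259.6, 241.4]
orientation: [[0.998, -0.062, 0.002], [-0.062, -0.998, 0.001], [0.002, -0.001, -1.0]]
ft_force: [0.0, 0.7, -0.7]
grip_width: 39.9
```

```bash
python3 look.py 9 wrist top side; python3 - <<'E'
from h import *
c=vision.camera_params("wrist");d=np.load("pics/wrist9d.npy");s=monitor.observe();W=cloud(c,d,s);z=W[...,2]
D=np.hypot(W[...,0]-458,W[...,1]-259.9)
x=W[...,0]-458;y=W[...,1]-259.9;a=np.radians(-3.6);u=x*np.cos(a)+y*np.sin(a);v=-x*np.sin(a)+y*np.cos(a)
for n,m in (("lug+",(u>36)&(u<48)&(abs(v)<6)),("lug-",(u<-36)&(u>-48)&(abs(v)<6)),("rim",(D>38)&(D<56)&(abs(v)>16)),("plug",(D<28)&(abs(v)>10))):
    print(n,m.sum(),np.nanmedian(z[m]))
h=(abs(z-140)<6)&(D<40);print("handle",cv2.minAreaRect(W[h][:,:2].astype(np.float32)),np.median(z[h]))
ct=vision.camera_params("top")
for t in("top0","top9"):
    W=cloud(ct,np.load(f"pics/{t}d.npy"));j=(abs(W[...,2]-101)<4)&(np.hypot(W[...,0]-504,W[...,1]-2)<50);print("jar",W[j].mean(0),j.sum())
E
```

```text
16.0 [459.14 259.6  241.4 ] yaw -3.5369105582879192 [ 0.   0.7 -0.7] [-0.    0.02 -0.04] 39.886819957363876 [ 16.7  17.8  84.5   0.   77.6 110.3]
lug+ 192 88.82827494012366
lug- 13 89.0121154478067
rim 35159 309.3300225007432
plug 20686 322.8445453535877
handle ((457.833740234375, 259.7695007324219), (13.97258186340332, 55.40959930419922), 86.82430267333984) 138.69516664976254
jar [5.09982184e+02 4.94355993e-01 1.00928434e+02] 1186
jar [5.10082403e+02 4.72921962e-01 1.00833456e+02] 1175
```

View pics/wrist9.png

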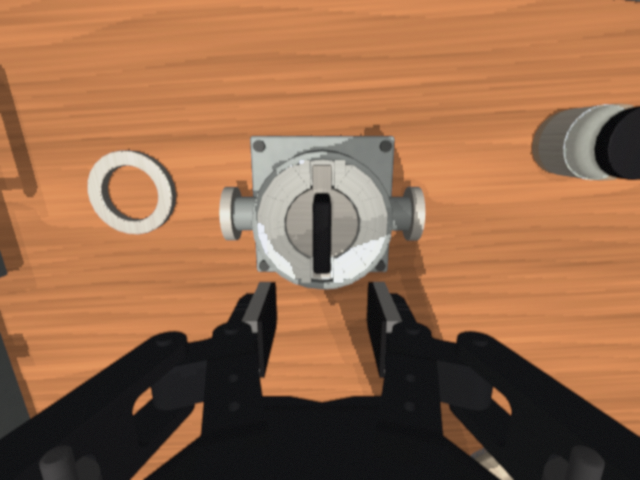

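```bash
python3 -c "
from rig import ctrl
print(ctrl.hand_in())"
```

```text
the job is handed in; nothing more can be done
None
```

The strainer insert is fully home in the filter housing, the gripper has let go, and the job was handed in at about 16 s.

- **Lift and carry:** I gripped the insert by its handle and lifted it straight up through the port. I then carried it over the jar to the housing.
- **Placing:** The lugs came to rest on the rim about 40° from the notches.
- **Turning:** I turned it back about 40° under roughly 8–10 N of pressure until the lugs passed the notches. I then lowered it 10 mm to the stop with the same light touch. Vertical force stayed within a few newtons throughout, and the fingers were clear at the end.

**Last checks:**
- The lug tops read 88.8 and 89.0 mm. The rim had read 89.6 mm with the same camera earlier, so they are flush within its error. The second lug reading rests on only 13 pixels.
- The handle is centred at (457.8, 259.8), against a seat measured at about (458.0, 260.1), and lies along the notches.
- The jar is within 0.1 mm of where it started.

**Checks that failed or disagreed:**
- My final depth check of the rim and the plug top, apart from the lugs, gave meaningless values (about 310–320 mm). The pixel mask for those two was bad, so I ignored them.
- The side camera put the seat about 3–4 mm away from the wrist and top cameras. I used the wrist camera's position, and the insert went into the bore without contact.

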